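# Turn the jam to the front of the condiment turntable

## Robot

A 6-joint arm with a two-finger parallel gripper is mounted at the origin on a cart in front of the work surface, level with it; the furniture and walls round the work are solid. World frame = base frame: x ahead of the robot, y to its left, z up, the work surface at z = 0. Lengths are in m, angles in rad, forces in N, time in s.
With the tool pointing down it reaches from about 0.375 to 0.975 m from the base axis. Payload 3.8 kg.
Tool frame: the origin (TCP) lies on the centre line of the jaws, within the pads' length; the fingertips stand 22 mm ahead of it and the grasp point (between the pads) lies 3 mm ahead of it; x points along the fingers, y is the direction in which the jaws open and shut, and the axes are right-handed (so a half turn about x gives the same grasp; the last joint's range is limited). The gripper opens to 85 mm and grips with 20 to 120 N. Pads are 22 mm wide; open, the fingers measure 114 mm over their backs; the gripper's body (76 mm by 85 mm) begins 54 mm behind the grasp point. The pads swing forward as they close: fully open they stand 13 mm farther back than shut.
Start: joints at [-1.233, 0.264, 1.604, -0, 1.274, -0.037], TCP at [0.247, -0.628, 0.253] pointing down, gripper open.
Joint ranges: [-2.63, 2.63], [-0.94, 2.18], [0.31, 2.57], [-1.31, 4.45], [0, 2.66], [-2.55, 2.55]. Speed limits (rad/s): [2.57, 2.57, 3.14, 3.14, 3.14, 3.14].

## Interface

Orientations are given as a rotation vector (axis times angle).
In Python, from workcell import monitor, eyes, finish_job gives the robot as it stands. The module is installed in compiled form; this text tells all that it offers.
- The arm moves only by the tool play_rows, never from a script. Its argument "deltas" is a list of rows, each an object of numbers: "wx", "wy", "wz": the turn, a rotation vector about the world's x, y, z in degrees; "x", "y", "z": the shift along the world's x, y, z in mm; "fingers": the closure, from -1 (fully open) to 1 (shut), so that 0 is half open. A call has 1 to 20 rows; each row is the pose to reach, as a shift and turn from the pose commanded when the call began; what a row does not reach only later rows make up. A row lasts 1/8 s, in which the tool goes at most 62.5 mm and 10.7 degrees, less where a joint would pass 70% of its speed; a pose out of reach is approached as far as the arm can. A call with a gripper value outside its range is refused whole. The fingers move at their own pace and stop on an object; "grip_force" is the grip in N (left out, the last holds). Time passes only in rows, so rows that repeat a pose let the fingers close. It gives the time, the measured TCP pose, the force and the opening at its end, in the units of the state.
- monitor.read_state(): the state, without advancing time (a new reading comes with each control period).
- eyes.read_camera(name): name is "scene" or "top"; returns a dict with "frame" (480x640x3 uint8, red, green, blue), "depth" (480x640 float32, m along the optical axis (not along the pixel's ray), 0 where there is no reading), "K" (3x3 intrinsics, pixels), "view" (4x4, takes a point from world to camera coordinates). Camera axes: x right, y down, z forward; pixel columns grow to the right and rows downward; lengths in m; the calibration is good to about 2 mm. A picture is of the moment at which its call begins.
- finish_job(): hands the job in, once; it reports no verdict.
The state is a dict: "time": time; "q": joint angles; "joint_vel": joint speeds; "joint_torque": joint torques, N m; "tool_pos": TCP position; "tcp_rot": TCP orientation; "wrist_force": force on the tool from outside, world axes, zero at the start; "torque": the same for the moment, N m; "width": opening from 0.0 (shut) to 1.0 (fully open).
Only numpy, scipy, OpenCV 4.12 (cv2) and the standard library are available. Lean on these libraries where they do the work, as an engineer would, in place of code of your own. Each camera call takes 0.05 s, during which the arm holds its last target.

## Task

Turn the condiment turntable by pushing its notched rim with the fingertips until the jam jar stands at the front, in line with the red marker on the foot, and leave it at rest there, the fingers withdrawn. Do not touch, lift or tip the jars and the shaker in the tray, and leave the things around the turntable where they are.

Things in the scene. Friction and masses are not known exactly. Their poses are not given: they have to be found in the camera images.
- stand: Fixed dark foot of a condiment turntable. Origin on the turntable's vertical axis at worktop level; z up; its own -x axis points to the red front marker. A disc of 85 mm radius, up to 18 mm high, with a flat tongue (26 mm wide, 8 mm high) running out under the tray to the marker. Beware behind it: the display's glass shelf, 390 mm above the worktop, begins 0.63 m ahead of the robot's base.
- front_marker (a point): Tip of the red front marker, an upright red cone 24 mm wide on the red end of the tongue, 168 mm from the turntable's axis; the tip is 42 mm above the worktop. Fixed to the foot. The side where it stands is the turntable's front (on the left, towards the till).
- turntable (a joint): Angle q of the white tray on the foot, rad, counter-clockwise from above positive, free both ways for over a turn from q = 0. Lobe centres lie at q + k*72 deg, notch centres at q + 36 + k*72 deg, counter-clockwise from the stand's own +x. Friction of 0.12 N m: about 1 N at the rim turns it and it stays where it is left; things in it ride along if turned smoothly.
- rim: The white turning tray with its rim. Origin on the axis, 18 mm above the worktop; its x axis runs through a lobe's middle. 94 mm inner radius, 18 to 95 mm above the worktop (tray floor at 30 mm), 5 broad lobes reaching 145 mm from the axis and 5 finger notches between them: each 28 deg wide with nearly radial sides (63 mm apart at 130 mm from the axis), bottom at 100 mm from the axis, open above, below and outward.
- jam_jar: Jam jar with red contents, strawberries on the label and a white lid, 72 mm diameter, 102 mm high, loose, standing in the tray with its axis about 50 mm from the turntable's axis. Origin at the centre of its underside (30 mm above the worktop); z up. Which way its label faces does not matter.
- honey_jar: Honey jar with yellow-brown contents and a grey lid, 71 mm diameter, 110 mm high, loose, standing in the tray about 50 mm from the axis. Origin at the centre of its underside.
- sugar_shaker: Sugar shaker with clear body and grey cap, 44 mm diameter, 90 mm high, loose, standing in the tray about 50 mm from the axis. Origin at the centre of its underside.
- mug: White mug, 92 x 127 x 95 mm, loose, on the dark desk to the left of the worktop; origin under its centre. Bystander.
- pretzel: Brown pretzel, 122 x 119 x 45 mm, loose, on the worktop to the right; origin under its centre. Bystander.
- oat_roll: Round oat roll, 87 x 96 x 47 mm, loose, on the worktop to the right; origin under its centre. Bystander.
Not all that is in view belongs to the job. What is meant by the sugar_shaker is not turquoise, and is the smaller of those in its own colour. Leave any green look-alike of the honey_jar alone.

How it is judged:
By the outcome, as a careful person would: the job done as asked, in the order asked, and still so for the second after the job is handed in, with the robot touching nothing.
It also fails if it takes over 72 s, if anything falls off the work surface, if the arm or the gripper's body presses on something with over 40 N, if the wrist force passes 120 N, or if a joint passes its speed limit or range.

## Working session

There is one attempt and no reset: what is moved stays moved. The work goes in short steps, Python scripts to look and compute and a tool call to move; the robot and the scene stay as the last step left them, time stands still between calls to the robot, and variables do not carry over. Pictures are saved under pics/ and viewed, and the job is handed in when it is done.

Besides the shell and the picture viewer there is one more tool, called as a command line: name --argument value ..., lists and objects as JSON in quotes. play_rows: Moves the arm, as the interface text tells. Its arguments: {"type":"object","properties":{"deltas":{"type":"array"},"grip_force":{"type":"number"}},"required":["deltas"]}

```bash
mkdir -p pics; cat > h.py <<'E'
import numpy as np, cv2
from workcell import monitor, eyes, finish_job
def cap(n,tag):
    c=eyes.read_camera(n); np.savez(f'{tag}.npz',**c)
    cv2.imwrite(f'pics/{tag}.png',c['frame'][:,:,::-1]); return c
def world(c):
    d=c['depth'];v,u=np.mgrid[:480,:640];K=c['K']
    p=np.stack([(u-K[0,2])/K[0,0]*d,(v-K[1,2])/K[1,1]*d,d,np.ones_like(d)],-1)
    return (p@np.linalg.inv(c['view']).T)[...,:3]
def proj(c,P):
    p=c['view']@np.r_[P,1]; q=c['K']@p[:3]; return q[:2]/q[2]
E
python3 - <<'E'
from h import *
s=monitor.read_state();print(s)
for n in('scene','top'):
    c=cap(n,n+'0');print(n,np.linalg.inv(c['view'])[:3,3])
E
```

```text
{'time': 0.0, 'q': array([-1.23290689e+00,  2.64762221e-01,  1.60538586e+00,  1.65436456e-05,
        1.27372590e+00, -3.69399272e-02]), 'joint_vel': array([ 5.21747855e-04, -8.67116215e-04, -8.16248052e-04,  2.03735381e-03,
       -1.16468534e-03,  2.67460933e-05]), 'joint_torque': array([ 2.42166017e-03, -5.15105331e+01, -3.67312038e+01,  2.31847671e-04,
        1.27732390e-02, -1.25434084e-05]), 'tool_pos': array([ 0.24687394, -0.6274865 ,  0.25194948]), 'tcp_rot': array([ 2.01710924,  0.38490171, -2.01777937]), 'wrist_force': array([ 0.41004099, -0.47600492, -0.69788345]), 'torque': array([-0.03583702,  0.02873699,  0.02226419]), 'width': 1.0006941820716417}
scene [-0.66402779 -0.15963862  1.01684208]
top [ 0.36516931 -0.25515739  1.15797635]
```

View pics/scene0.png

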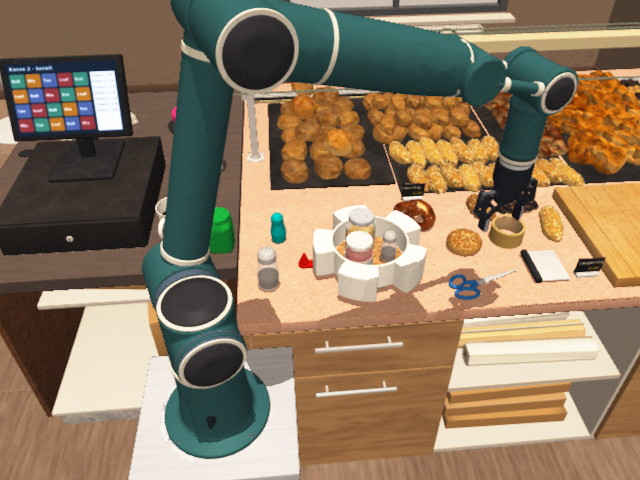

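View pics/top0.png

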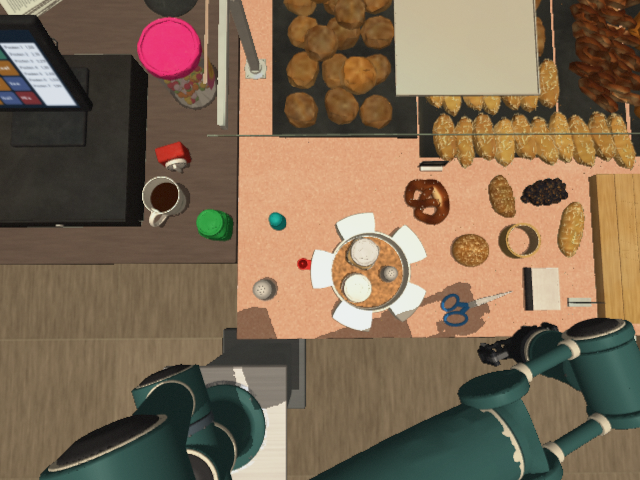

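In the top view, the tray centre is about (370,272). The lids are at (357,289) white, (364,252) grey, and (390,273) small cap. The red marker is at (303,264). Outside the tray there is a large shaker at (263,289), a turquoise one at (277,221) and a green jar at (214,224). I'll check the choice in a close crop and measure.

```bash
python3 - <<'E'
from h import *
c=dict(np.load('top0.npz'));s=dict(np.load('scene0.npz'))
a=cv2.resize(c['frame'][200:345,285:445],None,fx=2.5,fy=2.5,interpolation=2);b=cv2.resize(s['frame'][190:310,290:440],None,fx=2.6,fy=2.6,interpolation=2)
H=max(a.shape[0],b.shape[0]);f=lambda i:cv2.copyMakeBorder(i,0,H-i.shape[0],0,0,0)
cv2.imwrite('pics/crop0.png',np.hstack([f(a),f(b)])[:,:,::-1])
W=world(c)
for u,v in [(357,289),(364,252),(390,273),(303,264),(355,228),(410,244),(408,301),(353,314),(322,270)]:
    print((u,v),np.round(W[v,u],3))
# rim top points
m=(W[...,2]>.088)&(W[...,2]<.1); 
v,u=np.mgrid[:480,:640];m&=(u>300)&(u<440)&(v>200)&(v<340)
P=W[m][:,:2];np.save('rim.npy',P)
from scipy.optimize import least_squares
r0=P.mean(0);print('n',len(P),r0)
# fit outer points
ctr=np.array(W[272,370,:2])
for it in range(5):
    d=P-ctr;th=np.degrees(np.arctan2(d[:,1],d[:,0]));r=np.hypot(*d.T)
    sel=(r>.08)&(r<.16)
    # inner radius points: per angle bin min
    bins=np.arange(-180,180,4);Q=[]
    for b in bins:
        k=sel&(th>=b)&(th<b+4)
        if k.sum()>2:Q.append(P[k][np.argmin(r[k])])
    Q=np.array(Q)
    f=least_squares(lambda x:np.hypot(Q[:,0]-x[0],Q[:,1]-x[1])-.094,ctr,loss='soft_l1',f_scale=.002);ctr=f.x
print('ctr',ctr,np.abs(f.fun).mean())
d=P-ctr;th=np.arctan2(d[:,1],d[:,0]);r=np.hypot(*d.T)
k=(r>.11)&(r<.15);print('lobe phase deg',np.degrees(np.angle(np.exp(5j*th[k]).mean()))/5)
print('rmax',np.percentile(r[k],[50,99]))
# lids
for n,(u0,v0) in dict(jam=(357,289),honey=(364,252),shak=(390,273)).items():
    z=W[v0,u0,2];k=(abs(W[...,2]-z)<.006)&(np.hypot(u-u0,v-v0)<18)
    p=(W[k].min(0)+W[k].max(0))/2;e=p[:2]-ctr
    print(n,np.round(p,3),'r',np.hypot(*e),'ang',np.degrees(np.arctan2(e[1],e[0])))
fr=c['frame'].astype(int);k=(fr[...,0]>150)&(fr[...,1]<60)&(fr[...,2]<60)&(u>290)&(u<320)&(v>250)&(v<280)
p=np.median(W[k],0);e=p[:2]-ctr;print('marker',p,W[k][:,2].max(),np.hypot(*e),np.degrees(np.arctan2(e[1],e[0])))
E
```

```text
(357, 289) [ 0.349 -0.336  0.131]
(364, 252) [ 0.434 -0.352  0.142]
(390, 273) [ 0.385 -0.415  0.123]
(303, 264) [ 0.412 -0.206  0.041]
(355, 228) [ 0.497 -0.336  0.093]
(410, 244) [ 0.456 -0.47   0.094]
(408, 301) [ 0.318 -0.461  0.097]
(353, 314) [ 0.288 -0.328  0.096]
(322, 270) [ 0.394 -0.254  0.096]
n 4163 [ 0.38883361 -0.368351  ]
ctr [ 0.39118603 -0.36910723] 0.0012226009043146448
lobe phase deg 15.093916176238045
rmax [0.12780337 0.14456575]
jam [ 0.351 -0.336  0.131] r 0.052217797395609875 ang 140.4310983302037
honey [ 0.435 -0.353  0.141] r 0.04643678952209875 ang 20.931734530182275
shak [ 0.384 -0.418  0.12 ] r 0.04933276609535771 ang -98.02119164450951
marker [ 0.41472439 -0.21221322  0.00893901] 0.048037833698760135 0.15864988140806313 81.46771574069193
```

View pics/crop0.png

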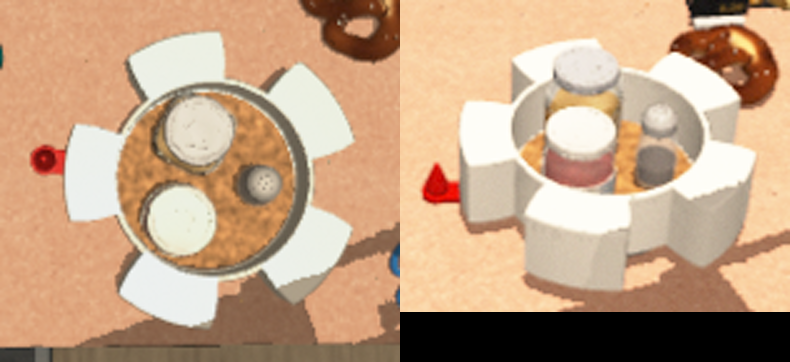

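```bash
cat >> h.py <<'E'
from scipy.optimize import least_squares
def meas(c,ctr0=(.391,-.369),jam0=None):
    W=world(c);f=c['frame'].astype(int);ctr=np.array(ctr0);out={}
    R=np.hypot(W[...,0]-ctr[0],W[...,1]-ctr[1])
    m=(abs(W[...,2]-.095)<.006)&(R>.085)&(R<.15)
    P=W[m][:,:2]
    for _ in range(4):
        d=P-ctr;th=np.degrees(np.arctan2(d[:,1],d[:,0]));r=np.hypot(*d.T);Q=[]
        for b in range(-180,180,4):
            k=(th>=b)&(th<b+4)
            if k.sum()>2:Q.append(P[k][np.argmin(r[k])])
        Q=np.array(Q);ctr=least_squares(lambda x:np.hypot(Q[:,0]-x[0],Q[:,1]-x[1])-.0945,ctr,loss='soft_l1',f_scale=.001).x
    out['ctr']=ctr
    ang=lambda p:np.degrees(np.arctan2(p[1]-ctr[1],p[0]-ctr[0]))
    d=P-ctr;th=np.arctan2(d[:,1],d[:,0]);r=np.hypot(*d.T);k=(r>.112)&(r<.143)
    out['lobe']=np.degrees(np.angle(np.exp(5j*th[k]).mean()))/5
    red=(f[...,0]>110)&(f[...,1]<70)&(f[...,2]<70)&(abs(R-.165)<.03)
    k=red&(W[...,2]>.03);p=W[k].mean(0)if k.any() else np.zeros(3);out['tip']=(np.round(p,4),np.hypot(*(p[:2]-ctr)),ang(p))
    k=red&(W[...,2]>-.01)&(W[...,2]<.06);p=W[k].mean(0);out['red']=(np.round(p,4),ang(p))
    # lids: connected comps by height
    for n,z,rr in(('jam',.132,.036),('honey',.140,.0355),('shak',.12,.022)):
        k=(abs(W[...,2]-z)<(.0035 if n!='shak' else .004))&(R<.1)
        nl,l,st,ce=cv2.connectedComponentsWithStats(k.astype(np.uint8));
        if nl<2: continue
        i=1+np.argmax(st[1:,4]);q=W[l==i];h=cv2.minEnclosingCircle(q[:,:2].astype(np.float32))
        e=np.array(h[0]);out[n]=(np.round(e,4),round(h[1],4),st[i,4],'r',np.hypot(*(e-ctr)),'ang',ang(e))
    return out
E
python3 - <<'E'
from h import *
for n in('top','scene'):
    print(n)
    for k,v in meas(dict(np.load(n+'0.npz'))).items():print(' ',k,v)
R=cv2.Rodrigues(monitor.read_state()['tcp_rot'])[0];print(R.round(3))
E
```

```text
top
  ctr [ 0.39100037 -0.36880858]
  lobe 15.075175619321431
  tip (array([ 0.4124, -0.2036,  0.0367]), np.float64(0.16659710621065718), np.float64(82.61027774728446))
  red (array([ 0.4133, -0.2075,  0.0181]), np.float64(82.1417941279868))
  jam (array([ 0.3511, -0.3358]), 0.0331, np.int32(570), 'r', np.float64(0.05178951697165094), 'ang', np.float64(140.44369268228198))
  honey (array([ 0.4347, -0.3528]), 0.0328, np.int32(553), 'r', np.float64(0.04653625630370139), 'ang', np.float64(20.185658774478274))
  shak (array([ 0.3851, -0.4168]), 0.013, np.int32(64), 'r', np.float64(0.048343433848600195), 'ang', np.float64(-97.01557767452236))
scene
  ctr [ 0.39197891 -0.37138202]
  lobe 15.912707282703618
  tip (array([ 0.411 , -0.2049,  0.035 ]), np.float64(0.1675839860485371), np.float64(83.48181412511799))
  red (array([ 0.4069, -0.2075,  0.0147]), np.float64(84.80097877400326))
  jam (array([ 0.3507, -0.3376]), 0.0357, np.int32(359), 'r', np.float64(0.05332383983088161), 'ang', np.float64(140.66033722478207))
  honey (array([ 0.4363, -0.3553]), 0.0357, np.int32(320), 'r', np.float64(0.047145848699932595), 'ang', np.float64(20.00174054810296))
  shak (array([ 0.4271, -0.3536]), 0.0363, np.int32(119), 'r', np.float64(0.039343172135523054), 'ang', np.float64(26.91316569747853))
[[-0.001  0.366 -0.931]
 [ 0.002 -0.931 -0.366]
 [-1.    -0.002 -0.   ]]
```

play_rows --deltas '[{"x":20,"y":20,"z":0,"wz":-3,"fingers":1},{"x":40,"y":38,"z":0,"wz":-7,"fingers":1},{"x":62,"y":60,"z":0,"wz":-11,"fingers":1},{"x":85,"y":82,"z":0,"wz":-15,"fingers":1},{"x":108,"y":104,"z":0,"wz":-19,"fingers":1},{"x":125,"y":120,"z":0,"wz":-22,"fingers":1},{"x":137,"y":130,"z":0,"wz":-24.5,"fingers":1},{"x":137,"y":130,"z":-20,"wz":-24.5,"fingers":1},{"x":137,"y":130,"z":-40,"wz":-24.5,"fingers":1},{"x":137,"y":130,"z":-60,"wz":-24.5,"fingers":1},{"x":137,"y":130,"z":-80,"wz":-24.5,"fingers":1},{"x":137,"y":130,"z":-90,"wz":-24.5,"fingers":1},{"x":137,"y":130,"z":-90,"wz":-24.5,"fingers":1}]' --grip_force 30

```text
schema error: expected keys wx, wy, wz, x, y, z, fingers
```

```bash
python3 - <<'E'
from h import *
c=cap('top','top1');s=cap('scene','scene1')
b=cv2.resize(s['frame'][130:310,290:540],None,fx=3,fy=3,interpolation=2)
cv2.imwrite('pics/crop1.png',b[:,:,::-1])
a=cv2.resize(c['frame'][200:400,285:500],None,fx=3,fy=3,interpolation=2)[:600]
cv2.imwrite('pics/crop1t.png',a[:,:,::-1])
print(monitor.read_state()['tool_pos'])
E
```

```text
[ 0.24695636 -0.62773301  0.25239783]
```

View pics/crop1.png

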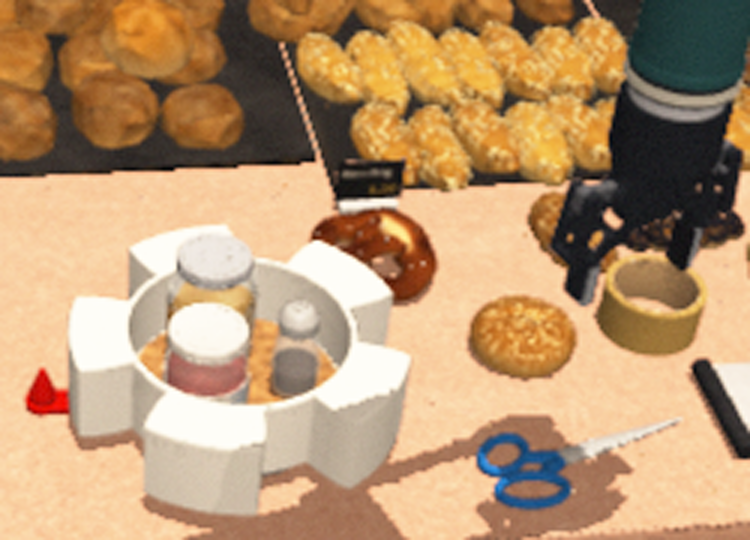

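View pics/crop1t.png

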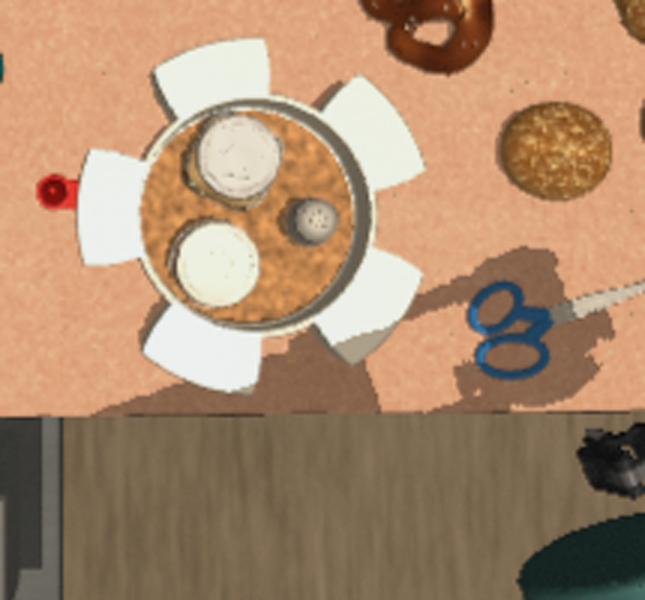

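The call was refused because every row needs all the keys, so nothing has moved. The crop confirms the jam jar: white lid and red contents at (210,350). I'll resend with full rows.

play_rows --deltas '[{"wx":0,"wy":0,"wz":-3,"x":20,"y":20,"z":0,"fingers":1},{"wx":0,"wy":0,"wz":-8,"x":45,"y":43,"z":0,"fingers":1},{"wx":0,"wy":0,"wz":-13,"x":75,"y":72,"z":0,"fingers":1},{"wx":0,"wy":0,"wz":-18,"x":105,"y":100,"z":0,"fingers":1},{"wx":0,"wy":0,"wz":-22,"x":125,"y":120,"z":0,"fingers":1},{"wx":0,"wy":0,"wz":-24.5,"x":137,"y":130,"z":0,"fingers":1},{"wx":0,"wy":0,"wz":-24.5,"x":137,"y":130,"z":-20,"fingers":1},{"wx":0,"wy":0,"wz":-24.5,"x":137,"y":130,"z":-45,"fingers":1},{"wx":0,"wy":0,"wz":-24.5,"x":137,"y":130,"z":-70,"fingers":1},{"wx":0,"wy":0,"wz":-24.5,"x":137,"y":130,"z":-85,"fingers":1},{"wx":0,"wy":0,"wz":-24.5,"x":137,"y":130,"z":-90,"fingers":1},{"wx":0,"wy":0,"wz":-24.5,"x":137,"y":130,"z":-90,"fingers":1}]' --grip_force 30

```text
time: 1.7
tool_pos: [0.3839, -0.4984, 0.1631]
tcp_rot: [-2.194, 0.058, 2.195]
wrist_force: [-0.1, 0.2, -0.1]
width: 0.0
```

```bash
python3 - <<'E'
from h import *
c=cap('top','top2');s=cap('scene','scene2')
b=cv2.resize(s['frame'][130:310,290:540],None,fx=3,fy=3,interpolation=2)
cv2.imwrite('pics/crop2.png',b[:,:,::-1])
print(monitor.read_state()['tool_pos'])
E
```

```text
[ 0.38446422 -0.49889388  0.16436796]
```

View pics/crop2.png

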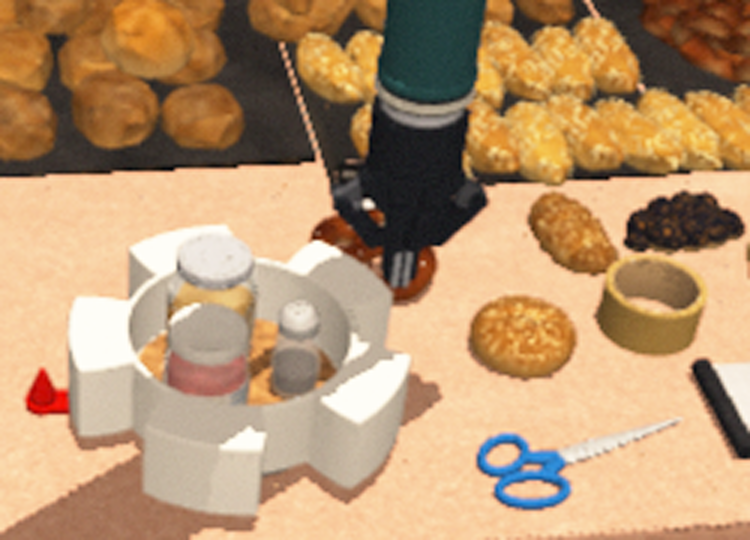

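View pics/top2.png

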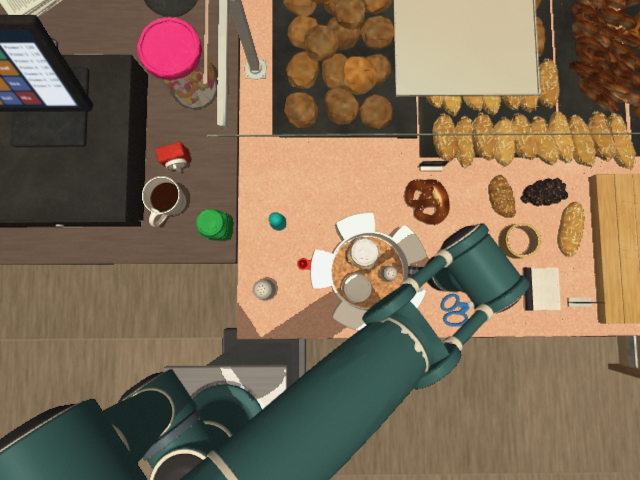

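Closed, the finger knuckles stick out along the jaw axis, which is now radial and so towards the shaker. I'll turn the jaws 90° so the knuckles lie tangentially, then go down.

play_rows --deltas '[{"wx":0,"wy":0,"wz":8,"x":0,"y":0,"z":0,"fingers":1},{"wx":0,"wy":0,"wz":18,"x":0,"y":0,"z":0,"fingers":1},{"wx":0,"wy":0,"wz":28,"x":0,"y":0,"z":0,"fingers":1},{"wx":0,"wy":0,"wz":38,"x":0,"y":0,"z":0,"fingers":1},{"wx":0,"wy":0,"wz":48,"x":0,"y":0,"z":0,"fingers":1},{"wx":0,"wy":0,"wz":58,"x":0,"y":0,"z":0,"fingers":1},{"wx":0,"wy":0,"wz":68,"x":0,"y":0,"z":0,"fingers":1},{"wx":0,"wy":0,"wz":78,"x":0,"y":0,"z":0,"fingers":1},{"wx":0,"wy":0,"wz":86,"x":0,"y":0,"z":0,"fingers":1},{"wx":0,"wy":0,"wz":90,"x":0,"y":0,"z":0,"fingers":1},{"wx":0,"wy":0,"wz":90,"x":0,"y":0,"z":-15,"fingers":1},{"wx":0,"wy":0,"wz":90,"x":0,"y":0,"z":-30,"fingers":1},{"wx":0,"wy":0,"wz":90,"x":0,"y":0,"z":-45,"fingers":1},{"wx":0,"wy":0,"wz":90,"x":0,"y":0,"z":-58,"fingers":1},{"wx":0,"wy":0,"wz":90,"x":0,"y":0,"z":-66,"fingers":1},{"wx":0,"wy":0,"wz":90,"x":0,"y":0,"z":-66,"fingers":1}]'

```text
time: 3.8
tool_pos: [0.3838, -0.4976, 0.0962]
tcp_rot: [1.249, 1.186, -1.248]
wrist_force: [0.3, 0.6, 0.4]
width: -0.001
```

```bash
python3 - <<'E'
from h import *
c=cap('top','top3');s=cap('scene','scene3')
b=cv2.resize(s['frame'][130:310,290:540],None,fx=3,fy=3,interpolation=2)
cv2.imwrite('pics/crop3.png',b[:,:,::-1])
st=monitor.read_state();print(st['tool_pos'],st['q'],cv2.Rodrigues(st['tcp_rot'])[0].round(2))
ctr=np.array([.391,-.3702]);p=st['tool_pos'][:2]-ctr;r=np.hypot(*p);a=np.arctan2(p[1],p[0]);print(r,np.degrees(a))
for d in range(0,-90,-4):
    t=a+np.radians(d);print(d,np.round((ctr+r*np.array([np.cos(t),np.sin(t)])-ctr-p)*1000,1))
E
```

```text
[ 0.38430613 -0.49841821  0.09755312] [-9.53538242e-01  3.14713514e-01  1.84443409e+00  1.62632214e-05
  9.81909680e-01 -9.00682137e-01] [[ 0.    1.   -0.05]
 [-0.   -0.05 -1.  ]
 [-1.    0.    0.  ]]
0.12839281933819577 -92.98852186528265
0 [0. 0.]
-4 [-8.9  0.8]
-8 [-17.8   2.2]
-12 [-26.5   4.2]
-16 [-35.1   6.8]
-20 [-43.4  10. ]
-24 [-51.6  13.8]
-28 [-59.4  18.2]
-32 [-66.9  23. ]
-36 [-74.1  28.4]
-40 [-80.9  34.3]
-44 [-87.2  40.6]
-48 [-93.1  47.4]
-52 [-98.5  54.6]
-56 [-103.3   62.1]
-60 [-107.7   69.9]
-64 [-111.5   78. ]
-68 [-114.7   86.4]
-72 [-117.3   95. ]
-76 [-119.3  103.7]
-80 [-120.7  112.5]
-84 [-121.5  121.5]
-88 [-121.7  130.4]
```

View pics/crop3.png

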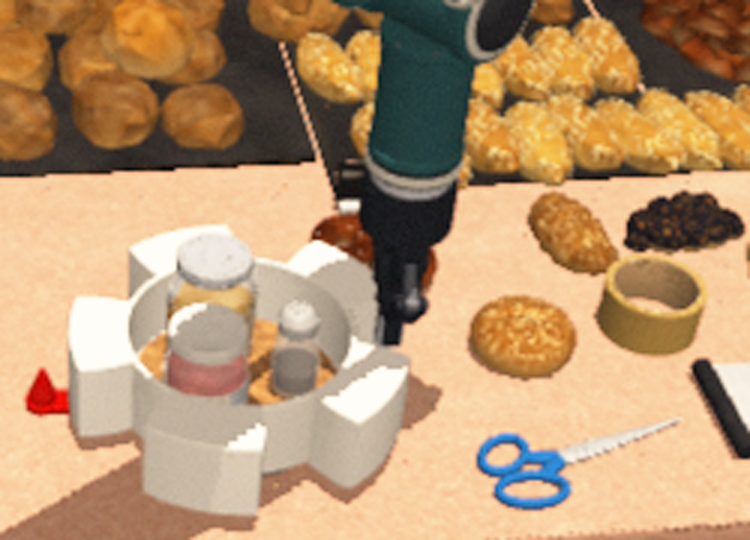

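```bash
python3 - <<'E'
import numpy as np
a0=-92.99;r=128.4
def t(a0,L):
    for d in L:
        a=np.radians(a0+d);b=np.radians(a0);print(d,round(r*(np.cos(a)-np.cos(b)),1),round(r*(np.sin(a)-np.sin(b)),1))
t(a0,[-2,-4,-5,-6,-7,-8,-9,-10.5,-12,-14,-16,-18,-20,-22,-24,-26,-28,-29,-30,-30])
E
```

```text
-2 -4.5 0.3
-4 -8.9 0.8
-5 -11.2 1.1
-6 -13.4 1.4
-7 -15.6 1.8
-8 -17.8 2.2
-9 -20.0 2.6
-10.5 -23.3 3.4
-12 -26.5 4.2
-14 -30.8 5.4
-16 -35.1 6.8
-18 -39.3 8.3
-20 -43.5 10.0
-22 -47.5 11.8
-24 -51.6 13.8
-26 -55.5 15.9
-28 -59.4 18.2
-29 -61.3 19.3
-30 -63.2 20.5
-30 -63.2 20.5
```

play_rows --deltas '[{"wx":0,"wy":0,"wz":-2,"x":-4.5,"y":0.5,"z":0,"fingers":1},{"wx":0,"wy":0,"wz":-4,"x":-9,"y":1,"z":0,"fingers":1},{"wx":0,"wy":0,"wz":-5,"x":-11,"y":1,"z":0,"fingers":1},{"wx":0,"wy":0,"wz":-6,"x":-13.5,"y":1.5,"z":0,"fingers":1},{"wx":0,"wy":0,"wz":-7,"x":-15.5,"y":2,"z":0,"fingers":1},{"wx":0,"wy":0,"wz":-8,"x":-18,"y":2,"z":0,"fingers":1},{"wx":0,"wy":0,"wz":-9,"x":-20,"y":2.5,"z":0,"fingers":1},{"wx":0,"wy":0,"wz":-10.5,"x":-23,"y":3.5,"z":0,"fingers":1},{"wx":0,"wy":0,"wz":-12,"x":-26.5,"y":4,"z":0,"fingers":1},{"wx":0,"wy":0,"wz":-14,"x":-31,"y":5.5,"z":0,"fingers":1},{"wx":0,"wy":0,"wz":-16,"x":-35,"y":7,"z":0,"fingers":1},{"wx":0,"wy":0,"wz":-18,"x":-39,"y":8.5,"z":0,"fingers":1},{"wx":0,"wy":0,"wz":-20,"x":-43.5,"y":10,"z":0,"fingers":1},{"wx":0,"wy":0,"wz":-22,"x":-47.5,"y":12,"z":0,"fingers":1},{"wx":0,"wy":0,"wz":-24,"x":-51.5,"y":14,"z":0,"fingers":1},{"wx":0,"wy":0,"wz":-26,"x":-55.5,"y":16,"z":0,"fingers":1},{"wx":0,"wy":0,"wz":-27.5,"x":-58.5,"y":17.5,"z":0,"fingers":1},{"wx":0,"wy":0,"wz":-29,"x":-61.5,"y":19.5,"z":0,"fingers":1},{"wx":0,"wy":0,"wz":-30,"x":-63,"y":20.5,"z":0,"fingers":1},{"wx":0,"wy":0,"wz":-30,"x":-63,"y":20.5,"z":0,"fingers":1}]'

```text
time: 6.4
tool_pos: [0.3208, -0.4774, 0.0972]
tcp_rot: [1.62, 0.88, -1.62]
wrist_force: [-0.3, 1.0, -0.5]
width: -0.001
```

```bash
cat > look.py <<'E'
import sys
from h import *
n=sys.argv[1]
c=cap('top','top'+n);s=cap('scene','scene'+n)
b=cv2.resize(s['frame'][130:310,290:440],None,fx=2.6,fy=2.6,interpolation=2);a=cv2.resize(c['frame'][190:340,285:435],None,fx=2.6,fy=2.6,interpolation=2)
H=max(a.shape[0],b.shape[0]);f=lambda i:cv2.copyMakeBorder(i,0,H-i.shape[0],0,0,0)
cv2.imwrite(f'pics/crop{n}.png',np.hstack([f(a),f(b)])[:,:,::-1])
st=monitor.read_state();print(st['tool_pos'],st['wrist_force'])
p=st['tool_pos'][:2]-[.391,-.3702];print(np.hypot(*p),np.degrees(np.arctan2(p[1],p[0])))
for x in(c,s):
    m=meas(x);print({k:m[k] for k in('ctr','lobe','jam','honey') if k in m})
E
python3 look.py 4
```

```text
[ 0.32088741 -0.47752676  0.09717076] [ 0.42010049  0.15227224 -0.17815609]
0.12819832067861597 -123.15509404913531
{'ctr': array([ 0.3909518 , -0.36868303]), 'lobe': np.float64(-8.589130103891186), 'jam': (array([ 0.368 , -0.3229]), 0.0327, np.int32(555), 'r', np.float64(0.05123190853668148), 'ang', np.float64(116.64432813383513)), 'honey': (array([ 0.4375, -0.3711]), 0.0325, np.int32(545), 'r', np.float64(0.04658047788882981), 'ang', np.float64(-2.93063135959481))}
{'ctr': array([ 0.39204576, -0.3713117 ]), 'lobe': np.float64(-6.40986676001558), 'jam': (array([ 0.3682, -0.3229]), 0.0359, np.int32(345), 'r', np.float64(0.05393581364848485), 'ang', np.float64(116.18810397529565)), 'honey': (array([ 0.4386, -0.3732]), 0.0345, np.int32(308), 'r', np.float64(0.04662193509794946), 'ang', np.float64(-2.3127850230658162))}
```

View pics/crop4.png

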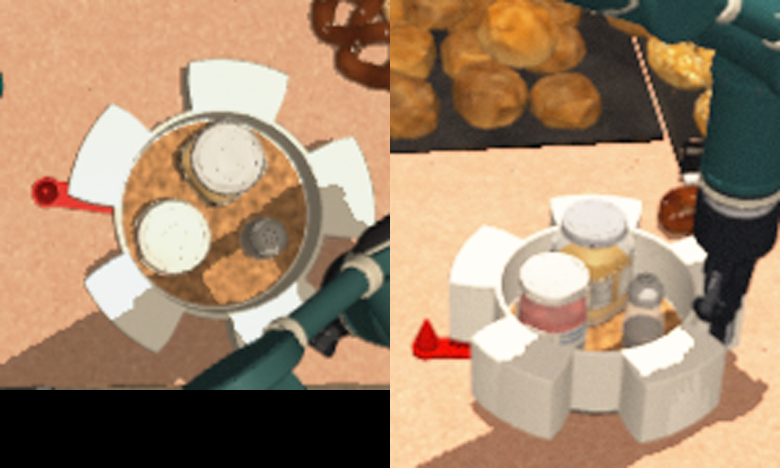

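The tray turned 24° smoothly and the jars are riding along. The jam jar is at 116.5° and the marker at 82.8°, so I'll carry on for another 30°.

```bash
python3 - <<'E'
import numpy as np
a0=-123.1;r=128.3
for d in [-1,-2,-3.5,-5,-7,-9,-11,-13,-15,-17,-19,-21,-23,-25,-27,-28,-29,-30]:
        a=np.radians(a0+d);b=np.radians(a0);print(d,round(r*(np.cos(a)-np.cos(b)),1),round(r*(np.sin(a)-np.sin(b)),1))
E
```

```text
-1 -1.9 1.2
-2 -3.7 2.5
-3.5 -6.4 4.5
-5 -9.1 6.5
-7 -12.6 9.3
-9 -16.0 12.3
-11 -19.2 15.3
-13 -22.4 18.5
-15 -25.4 21.8
-17 -28.4 25.2
-19 -31.2 28.7
-21 -33.9 32.2
-23 -36.4 35.9
-25 -38.9 39.7
-27 -41.2 43.5
-28 -42.3 45.5
-29 -43.3 47.4
-30 -44.4 49.4
```

play_rows --deltas '[{"wx":0,"wy":0,"wz":-1,"x":-2,"y":1,"z":0,"fingers":1},{"wx":0,"wy":0,"wz":-2,"x":-3.5,"y":2.5,"z":0,"fingers":1},{"wx":0,"wy":0,"wz":-3.5,"x":-6.5,"y":4.5,"z":0,"fingers":1},{"wx":0,"wy":0,"wz":-5,"x":-9,"y":6.5,"z":0,"fingers":1},{"wx":0,"wy":0,"wz":-7,"x":-12.5,"y":9.5,"z":0,"fingers":1},{"wx":0,"wy":0,"wz":-9,"x":-16,"y":12.5,"z":0,"fingers":1},{"wx":0,"wy":0,"wz":-11,"x":-19,"y":15.5,"z":0,"fingers":1},{"wx":0,"wy":0,"wz":-13,"x":-22.5,"y":18.5,"z":0,"fingers":1},{"wx":0,"wy":0,"wz":-15,"x":-25.5,"y":22,"z":0,"fingers":1},{"wx":0,"wy":0,"wz":-17,"x":-28.5,"y":25,"z":0,"fingers":1},{"wx":0,"wy":0,"wz":-19,"x":-31,"y":28.5,"z":0,"fingers":1},{"wx":0,"wy":0,"wz":-21,"x":-34,"y":32,"z":0,"fingers":1},{"wx":0,"wy":0,"wz":-23,"x":-36.5,"y":36,"z":0,"fingers":1},{"wx":0,"wy":0,"wz":-25,"x":-39,"y":39.5,"z":0,"fingers":1},{"wx":0,"wy":0,"wz":-27,"x":-41,"y":43.5,"z":0,"fingers":1},{"wx":0,"wy":0,"wz":-28,"x":-42.5,"y":45.5,"z":0,"fingers":1},{"wx":0,"wy":0,"wz":-29,"x":-43.5,"y":47.5,"z":0,"fingers":1},{"wx":0,"wy":0,"wz":-30,"x":-44.5,"y":49.5,"z":0,"fingers":1},{"wx":0,"wy":0,"wz":-30,"x":-44.5,"y":49.5,"z":0,"fingers":1}]'

```text
time: 8.88
tool_pos: [0.2764, -0.4278, 0.0972]
tcp_rot: [1.959, 0.471, -1.96]
wrist_force: [-0.0, 0.0, 0.0]
width: 0.001
```

```bash
python3 look.py 5; python3 - <<'E'
# direction of tongue from red pixels
from h import *
for n in('top4','top5','scene4','scene5'):
    c=dict(np.load(n+'.npz'));W=world(c);f=c['frame'].astype(int)
    R=np.hypot(W[...,0]-.391,W[...,1]+.3702)
    k=(f[...,0]>90)&(f[...,1]<75)&(f[...,2]<75)&(R>.08)&(R<.19)&(abs(W[...,2]-.008)<.005)
    p=W[k][:,:2];a=np.degrees(np.arctan2(p[:,1]+.3702,p[:,0]-.391));print(n,k.sum())
    for lo,hi in((.1,.12),(.12,.14),(.14,.155),(.155,.18)):
        j=(R[k]>lo)&(R[k]<hi)
        if j.sum()>3:print('  ',lo,j.sum(),(a[j].max()+a[j].min())/2,a[j].mean())
    m=meas(c);print('  ',m['ctr'],m['tip'],m['jam'][-1])
E
```

```text
[ 0.27645064 -0.42787907  0.09714556] [-0.29068345  0.40410251  0.43634803]
0.1282514342278662 -153.27336091085422
{'ctr': array([ 0.39091174, -0.36881373]), 'lobe': np.float64(34.41953491692496), 'jam': (array([ 0.3939, -0.3171]), 0.0328, np.int32(542), 'r', np.float64(0.05176483935977422), 'ang', np.float64(86.71981232264156)), 'honey': (array([ 0.4303, -0.3943]), 0.0324, np.int32(563), 'r', np.float64(0.04686741880129841), 'ang', np.float64(-32.920898260959476))}
{'ctr': array([ 0.39120118, -0.37241418]), 'lobe': np.float64(34.36169804597085), 'jam': (array([ 0.3943, -0.3221]), 0.0362, np.int32(341), 'r', np.float64(0.0503653300080982), 'ang', np.float64(86.47582274605818)), 'honey': (array([ 0.4317, -0.3967]), 0.0354, np.int32(312), 'r', np.float64(0.047260643424824875), 'ang', np.float64(-30.92884766491954))}
top4 83
   0.1 8 86.53008081755146 86.83121898698136
   0.12 11 85.69903389785068 85.70368687270029
   0.14 32 82.04165561258881 82.95306266917649
   0.155 30 81.68267812929429 81.193769921777
   [ 0.3909518  -0.36868303] (array([ 0.4123, -0.2042,  0.0375]), np.float64(0.16
[... 261 characters left out ...]
45
   [ 0.39091174 -0.36881373] (array([ 0.4122, -0.2031,  0.0362]), np.float64(0.16708007976095898), np.float64(82.67225569561391)) 86.71981232264156
scene4 106
   0.12 28 83.76222370535902 84.13330903520755
   0.14 42 82.6666032067569 83.48430206971325
   0.155 33 83.3524356404035 85.65661949416985
   [ 0.39204576 -0.3713117 ] (array([ 0.4104, -0.2046,  0.034 ]), np.float64(0.167689606309592), np.float64(83.7184543334268)) 116.18810397529565
scene5 63
   0.14 26 82.45531889096307 83.38470220503648
   0.155 34 83.59637141564208 85.24253914454057
   [ 0.39120118 -0.37241418] (array([ 0.4106, -0.2036,  0.0345]), np.float64(0.16989870934931342), np.float64(83.42984373743991)) 86.47582274605818
```

View pics/crop5.png

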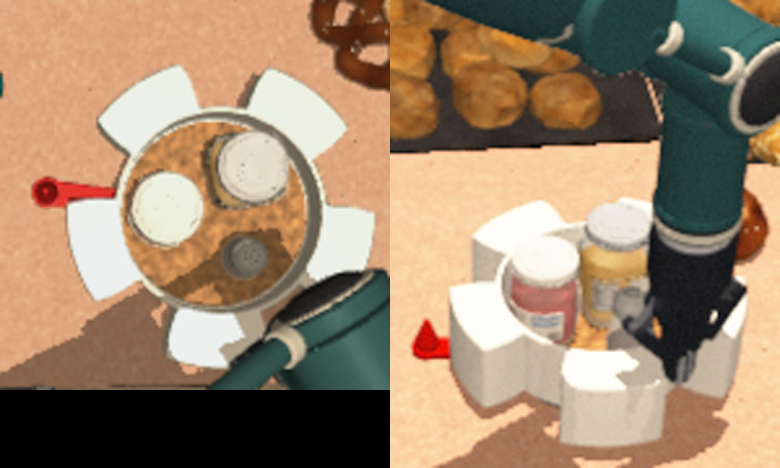

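play_rows --deltas '[{"wx":0,"wy":0,"wz":-0.5,"x":-0.5,"y":1,"z":0,"fingers":1},{"wx":0,"wy":0,"wz":-1,"x":-1,"y":2,"z":0,"fingers":1},{"wx":0,"wy":0,"wz":-2,"x":-2,"y":4,"z":0,"fingers":1},{"wx":0,"wy":0,"wz":-3,"x":-3,"y":6,"z":0,"fingers":1},{"wx":0,"wy":0,"wz":-3.5,"x":-3.3,"y":7,"z":0,"fingers":1},{"wx":0,"wy":0,"wz":-3.7,"x":-3.5,"y":7.5,"z":0,"fingers":1},{"wx":0,"wy":0,"wz":-3.7,"x":-3.5,"y":7.5,"z":0,"fingers":1}]'

```text
time: 9.85
tool_pos: [0.273, -0.4205, 0.0973]
tcp_rot: [1.998, 0.412, -1.998]
wrist_force: [-0.4, -0.6, 0.1]
width: 0.002
```

```bash
python3 look.py 6
```

```text
[ 0.27305589 -0.42056396  0.09728135] [ 0.43823063 -0.41869791 -0.15160695]
0.12824718871152885 -156.87676546263745
{'ctr': array([ 0.3908613 , -0.36886238]), 'lobe': np.float64(30.903185531154502), 'jam': (array([ 0.3969, -0.3174]), 0.0329, np.int32(557), 'r', np.float64(0.05184225613576175), 'ang', np.float64(83.32378388999214)), 'honey': (array([ 0.4282, -0.3962]), 0.0324, np.int32(548), 'r', np.float64(0.04632223393459502), 'ang', np.float64(-36.24283120620205))}
{'ctr': array([ 0.3912102 , -0.37247172]), 'lobe': np.float64(30.92471401860376), 'jam': (array([ 0.3968, -0.3181]), 0.0341, np.int32(328), 'r', np.float64(0.054611873490369084), 'ang', np.float64(84.09349881694152)), 'honey': (array([ 0.4292, -0.3986]), 0.0349, np.int32(267), 'r', np.float64(0.04610963977718864), 'ang', np.float64(-34.54062905845342))}
```

play_rows --deltas '[{"wx":0,"wy":0,"wz":-0.3,"x":-0.3,"y":0.6,"z":0,"fingers":1},{"wx":0,"wy":0,"wz":-0.6,"x":-0.5,"y":1.3,"z":0,"fingers":1},{"wx":0,"wy":0,"wz":-0.6,"x":-0.5,"y":1.3,"z":0,"fingers":1},{"wx":0,"wy":0,"wz":0,"x":0.5,"y":-1.5,"z":0,"fingers":1},{"wx":0,"wy":0,"wz":0,"x":1.5,"y":-5,"z":0,"fingers":1},{"wx":0,"wy":0,"wz":0,"x":3,"y":-9,"z":0,"fingers":1},{"wx":0,"wy":0,"wz":0,"x":3,"y":-10,"z":0,"fingers":1},{"wx":0,"wy":0,"wz":0,"x":3,"y":-10,"z":10,"fingers":1},{"wx":0,"wy":0,"wz":0,"x":3,"y":-10,"z":30,"fingers":1},{"wx":0,"wy":0,"wz":0,"x":3,"y":-10,"z":60,"fingers":1},{"wx":0,"wy":0,"wz":0,"x":3,"y":-10,"z":95,"fingers":1},{"wx":0,"wy":0,"wz":0,"x":3,"y":-30,"z":125,"fingers":1},{"wx":0,"wy":0,"wz":0,"x":3,"y":-70,"z":150,"fingers":1},{"wx":0,"wy":0,"wz":0,"x":3,"y":-120,"z":160,"fingers":1},{"wx":0,"wy":0,"wz":0,"x":3,"y":-170,"z":160,"fingers":1},{"wx":0,"wy":0,"wz":0,"x":3,"y":-200,"z":160,"fingers":1},{"wx":0,"wy":0,"wz":0,"x":3,"y":-200,"z":160,"fingers":1}]'

```text
time: 12.08
tool_pos: [0.2757, -0.6222, 0.2573]
tcp_rot: [1.999, 0.41, -1.999]
wrist_force: [0.1, 0.8, 0.0]
width: -0.002
```

```bash
python3 look.py 7; python3 - <<'E'
from h import *
for n in('top7','scene7'):
    m=meas(dict(np.load(n+'.npz')));print(n,m['tip'],m['jam'],m['ctr'])
print(monitor.read_state()['joint_vel'].round(3))
E
```

```text
[ 0.27597586 -0.62002131  0.25725172] [-0.11186974  0.59295452  0.37894387]
0.27502953002577096 -114.72255609358787
{'ctr': array([ 0.39098414, -0.36879806]), 'lobe': np.float64(29.677228222708106), 'jam': (array([ 0.3972, -0.3178]), 0.0326, np.int32(556), 'r', np.float64(0.05133570867929538), 'ang', np.float64(82.996329125226)), 'honey': (array([ 0.428 , -0.3966]), 0.0326, np.int32(547), 'r', np.float64(0.046328501517467355), 'ang', np.float64(-36.91752905135082))}
{'ctr': array([ 0.39179878, -0.37100178]), 'lobe': np.float64(28.836728034034046), 'jam': (array([ 0.3979, -0.3161]), 0.0374, np.int32(334), 'r', np.float64(0.055215553903326366), 'ang', np.float64(83.69836044146665)), 'honey': (array([ 0.4283, -0.4001]), 0.0347, np.int32(317), 'r', np.float64(0.04663791264488139), 'ang', np.float64(-38.55454250247047))}
top7 (array([ 0.4129, -0.2026,  0.0366]), np.float64(0.16762653130416988), np.float64(82.50323814766365)) (array([ 0.3972, -0.3178]), 0.0326, np.int32(556), 'r', np.float64(0.05133570867929538), 'ang', np.float64(82.996329125226)) [ 0.39098414 -0.36879806]
scene7 (array([ 0.4099, -0.2044,  0.0355]), np.float64(0.16756440014738708), np.float64(83.79818970655678)) (array([ 0.3979, -0.3161]), 0.0374, np.int32(334), 'r', np.float64(0.055215553903326366), 'ang', np.float64(83.69836044146665)) [ 0.39179878 -0.37100178]
[ 0.009 -0.02   0.022  0.003 -0.002 -0.001]
```

View pics/crop7.png

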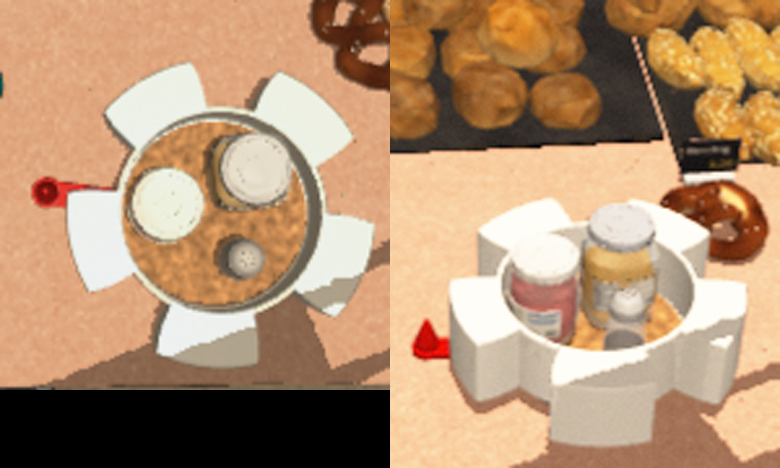

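View pics/top7.png

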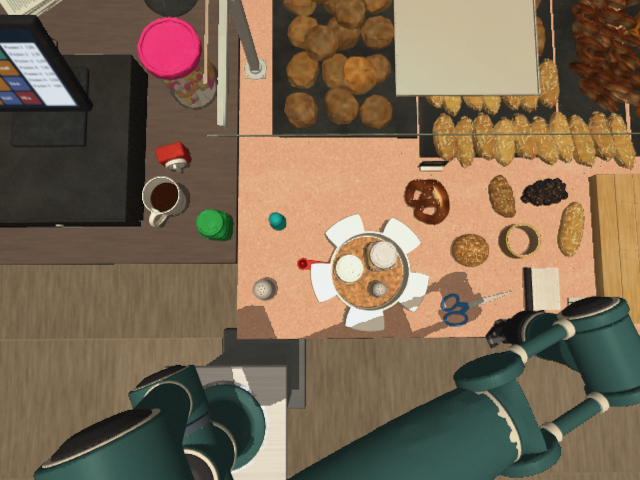

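The jam jar lid, top view (349,268), lines up with the marker at (303,264) to about 0.5° in both cameras. The fingers are clear, the jars are upright, and the surroundings haven't moved. I'll hand it in.

```bash
python3 -c "
from workcell import finish_job;print(finish_job())"
```

```text
the job is handed in; nothing more can be done
None
```

I turned the tray about 57° clockwise by pushing a lobe side with the closed fingertips. The jam jar now stands at the front, in line with the red marker. I then backed the fingers off, lifted them clear and handed the job in at about 12 s.

- **Alignment:** my last check put the jam jar at a bearing of 83.0° against the marker's 82.5° from the top camera, and 83.7° against 83.8° from the scene camera. The absolute bearings differ by about 1° between cameras, which is within the calibration.
- **Tray contents and surroundings:** the jars and the shaker rode along upright. In the pictures nothing around the turntable had moved. The wrist force readings after each move stayed near 1 N or below.
- **Refused call:** the first move call was rejected because its rows lacked some keys, so nothing moved then.

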